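Press a tin's end clips home on a bracket and put it in its tray

ROBOT

A 7-joint arm with a two-finger parallel gripper is mounted at the origin on the work surface. World frame = base frame: x ahead of the robot, y to its left, z up, the work surface at z = 0. Lengths are in mm, angles in rad, forces in N, time in s.
With the tool pointing down it reaches from about 400 to 875 mm from the base axis. Payload 4.4 kg.
Tool frame: the origin (TCP) lies midway between the tips of the shut fingers; the grasp point (between the pads) lies 19 mm behind it; z points along the fingers, y is the line along which they close (so a half turn about z gives the same grasp; the last joint's range is limited). The gripper opens to 85 mm and grips with 20 to 120 N. Pads are 22 mm wide; open, the fingers measure 114 mm over their backs; the gripper's body (76 mm by 85 mm) begins 54 mm behind the grasp point. The pads swing forward as they close: fully open they stand 13 mm farther back than shut.
Start: joints at [1.12, 0.628, 0.038, 1.517, -0.027, 0.996, -0.02], TCP at [244.021, -602.471, 231.313] pointing down, gripper open.
Joint ranges: [-3.06, 3.06], [-0.37, 2.12], [-1.25, 1.32], [0.18, 2.47], [-1.1, 4.24], [0.23, 1.98], [-2.94, 2.94]. Speed limits (rad/s): [2.57, 2.57, 3.14, 3.14, 3.14, 3.14, 3.14].

INTERFACE

Orientations are given as [roll, pitch, yaw] about the fixed x, y, z axes, in that order (R = Rz(yaw) Ry(pitch) Rx(roll)).
In Python, from cell import ctrl gives the robot as it stands.
- The arm moves only by the shell command python3 -m handwheel 'ROWS'. ROWS is JSON, a list of rows, each a list of 3 entries, a list of its own where there are three numbers: the turn, a rotation vector about the tool's x, y, z in degrees, then the shift along the tool's x, y, z in m, then the closure, from 0 (fully open) to 1 (shut). A call has 1 to 5 rows; each row shifts and turns the commanded pose from where the row before left it, along the tool's axes as they then stand; what a row does not reach is not made up. A row lasts 1/12 s, in which the tool goes at most 41.7 mm and 7.16 degrees, less where a joint would pass 70% of its speed; a pose out of reach is approached as far as the arm can. A call is refused whole if a number of a shift passes 0.0417 or a number of a turn 7.16, either way. A call with a gripper value outside its range is refused whole. The fingers move at their own pace and stop on an object; the grip force is fixed at half the most. Time passes only in rows, so rows that do not move let the fingers close. It gives the time, the measured TCP pose, the force, the opening and the grip force at its end, in the units of the state.
- ctrl.read_state(): the state, without advancing time (a new reading comes with each control period).
- ctrl.get_image(name): name is "side" or "top" or "wrist"; returns a dict with "pixels" (480x640x3 uint8, red, green, blue), "fx", "fy", "cx", "cy" (pixels), "k1" (the pictures are not rectified: a ray, as slopes to the right and down, at radius r is drawn at 1 + k1 r^2 times it, then the intrinsics apply), "pose" (4x4, takes a point from camera to world coordinates); the wrist camera has in their place "T_tool_cam" (4x4, takes a point from camera to tool coordinates, whose origin is the TCP and whose axes are the flange's). Camera axes: x right, y up, looking along -z (the intrinsics and any distortion apply to the point x, -y, -z); pixel columns grow to the right and rows downward; lengths in mm; the calibration is good to about 2 mm. A picture is of the moment at which its call begins: read the wrist's pose just before it. There is no depth.
- ctrl.finish_job(): hands the job in; it is judged then, once.
The state is a dict: "clock": time; "qpos": joint angles; "qd": joint speeds; "tau": joint torques, N m; "eef_pos": TCP position; "tool_rot": TCP orientation; "force": force on the tool from outside, world axes, zero at the start; "torque": the same for the moment, N m; "width": finger opening in mm; "gripper_force": force on a finger pad.
Only numpy, scipy, OpenCV 4.12 (cv2) and the standard library are available. Lean on these libraries where they do the work, as an engineer would, in place of code of your own. Each camera call takes 0.05 s, during which the arm holds its last target. There are 200 camera calls.

TASK

Take the aluminium tin off its sloping rest and press its two open end clips fully shut against the front bar of the steel bracket, first one end, then turn the tin round and do the other; it is the bar that must push each clip shut. Then set the tin down upright on the floor of the tray's empty front bay, without dropping it, with both clips still shut, and let go. Leave the other things lying about where they are.

Things in the scene. Friction and masses are not known exactly. Their poses are not given: they have to be found in the camera images.
- tin: Lidded aluminium tin, 60 mm along its x, 110 mm along its y, 72 mm high, about 0.27 kg. Origin: centre of its underside; z up through the lid. Its flat broad sides (+x and -x) are free to grasp, 60 mm apart; its ends (+y, -y) carry the clips. It starts on the sloping rest, leaning 25 degrees with it (z tilted to the rest's front, -x), its length across the slope, its x up the slope.
- clip_a (a joint): Stiff steel clip on the tin's +y end: plate 36 mm wide, 42 mm long, hung from a level hinge 56 mm from the tin's middle, 62 mm above its underside. 0 = shut, flat along the end (outer face 60.5 mm from the tin's middle), to 0.9 rad = lower edge swung out. Stays as left; shuts under 2 to 3 N near its lower edge, then stops hard. Starts at 0.4 to 0.7; counts as shut below 0.12.
- clip_b (a joint): The same clip on the tin's -y end; same values.
- clip_a_tip (a point): Middle of the lower edge of the clip on the tin's +y end (40 mm below the hinge).
- clip_b_tip (a point): Middle of the lower edge of the clip on the tin's -y end.
- rest: Fixed plywood rest, top sloping 25 degrees, low at its front (-x), 98 mm long, 124 mm wide, with a 14 mm lip across the low edge. The tin stands on the slope against the lip; the centre of its underside is 14 mm to -x of the rest's origin and 31 mm above it. Origin: on the panel under its middle; x points to the high back.
- bracket: Fixed bent steel bracket: upright grey plate 130 mm wide, 60 mm high, with a rigid level steel bar (diameter 16, length 130 mm) across its front, bar axis 45 mm above the panel; foot behind. Origin: on the panel below the bar's foremost line, at its middle; x points from the front towards plate and foot (work the tin on the -x side), y along the bar. Nothing stands proud of the bar.
- tray: Fixed low wooden tray, two bays, walls 5 mm thick, tops 22 mm above the panel, floor 6 mm thick. Front bay, empty: 80 mm along x, 140 mm along y, for the tin with its length along y, either way round. Origin: on the panel under the front bay's middle; x points to the rear bay (middle 89 mm from the origin), where the jar stands.
- jar: Bystander: round white plastic vitamin jar with screw lid, 56 mm diameter, 96 mm high, standing in the tray's rear bay. Origin: centre of its underside.
- hairbrush: Bystander: yellow plastic hairbrush, 205 mm long, 50 mm wide, 28 mm high, bristles down. Origin: on the panel under the neck; x points to the head.
- bracelet: Bystander: stainless steel bangle lying flat, 66 mm outer diameter, 9 mm high. Origin: centre of its underside.
- snuff_tin: Bystander: small round aluminium tin, 69 mm diameter, 22 mm high. Origin: centre of its underside.
- mug: Bystander: white mug, 80 mm diameter, 90 mm high, handle at its +y. Origin: centre of its underside.
- spray: Bystander: slim aluminium deodorant can, 44 mm diameter, 130 mm high, standing behind the rest. Origin: centre of its underside.
- case: Bystander: black hard glasses case, 54 mm along its x, 155 mm along its y, 38 mm high, lying in front of the tray. Origin: centre of its underside.
Things that resemble listed ones, but are neither listed nor needed, are in the scene too. What is shaped like the tin but blue or red is not meant. What is shaped like the bracket but green or orange is not meant.

How it is judged (in metres and radians):
On the way, in this order (a step that is already met when the one before it is completed fails the run):
1. one clip is pushed shut by the bar while the other is still open (((value of joint clip_a below 0.12 rad and x of clip_a_tip in the frame of bracket above -0.025 m and x of tin in the frame of bracket between -0.1 and -0.03 m and contact force between tin and bracket above 0.5 N and value of joint clip_b above 0.3 rad) or (value of joint clip_b below 0.12 rad and x of clip_b_tip in the frame of bracket above -0.025 m and x of tin in the frame of bracket between -0.1 and -0.03 m and contact force between tin and bracket above 0.5 N and value of joint clip_a above 0.3 rad))), for 0.05 s.
2. the tin is turned so that its open end faces the bar (((value of joint clip_b below 0.12 rad and value of joint clip_a above 0.2 rad and x of clip_a_tip in the frame of bracket above -0.07 m and x of tin in the frame of bracket between -0.2 and -0.075 m) or (value of joint clip_a below 0.12 rad and value of joint clip_b above 0.2 rad and x of clip_b_tip in the frame of bracket above -0.07 m and x of tin in the frame of bracket between -0.2 and -0.075 m))), for 0.02 s.
3. after turning the tin, the other end is against the bar and both clips are shut (value of joint each of clip_a, clip_b below 0.12 rad and contact force between tin and bracket above 0.5 N and x of tin in the frame of bracket between -0.1 and -0.03 m), for 0.05 s.
4. the tin is lowered into the tray's front bay, still held by the fingers (x of tin in the frame of tray between -0.02 and 0.02 m and y of tin in the frame of tray between -0.025 and 0.025 m and z of tin in the frame of tray below 0.02 m and contact force between the fingers and tin above 0.5 N), for 0.02 s.
At the end, for the whole second after the job is handed in: The tin stands upright (within 0.1 rad) and still on the floor of the tray's front bay (underside within 4 mm of the floor, centre within 20 mm of the bay's middle along the tray's x and 25 mm along its y), either way round, with both clips shut (below 0.12 rad), released (x of tin in the frame of tray between -0.02 and 0.02 m and y of tin in the frame of tray between -0.025 and 0.025 m and angle between tin's own z axis and vertical below 0.1 rad and z of tin in the frame of tray below 0.01 m and value of joint each of clip_a, clip_b below 0.12 rad and linear speed of tin below 0.02 m/s); the robot touches nothing.
It fails at once if a bystander is pushed more than 30 mm away (distance of any of jar, hairbrush, bracelet, snuff_tin, mug, spray, case from where it was at the start of the episode above 0.03 m).
It fails at once if a bystander is knocked over (angle between any of jar, hairbrush, bracelet, snuff_tin, mug, spray, case's own z axis and vertical above 0.5 rad).
It also fails if it takes over 58 s, if anything falls off the work surface, if the arm or the gripper's body presses on something with over 40 N, if the wrist force passes 120 N, or if a joint passes its speed limit or range.

## Working session

There is one attempt and no reset: what is moved stays moved. The work goes in short steps, Python scripts to look and compute and a shell command to move; the robot and the scene stay as the last step left them, time stands still between calls to the robot, and variables do not carry over. Pictures are saved under pics/ and viewed, at most 10 in all, crops included, and the job is handed in when it is done.

```bash
ls; mkdir -p pics
python3 - <<'E'
from cell import ctrl
import cv2,numpy as np,pickle
d={}
for n in("top","side"):
    i=ctrl.get_image(n);d[n]=i
    cv2.imwrite(f"pics/{n}0.png",i["pixels"][:,:,::-1]);print(n,i["fx"],i["cx"],i["cy"],i["k1"],np.round(i["pose"],3).tolist())
pickle.dump(d,open("img0.pkl","wb"))
s=ctrl.read_state();print(s)
E
```

```text
pics
top 476.2496634211409 317.2268022656857 243.7679114747489 -0.038479672754342255 [[-0.011, 0.998, -0.055, 447.037], [-0.999, -0.013, -0.032, 43.412], [-0.033, 0.054, 0.998, 1067.049], [0.0, 0.0, 0.0, 1.0]]
side 590.4865648913578 321.803828461702 246.30395594949974 -0.059577724990879315 [[-0.971, 0.149, -0.187, 243.966], [-0.239, -0.585, 0.775, 1008.188], [0.006, 0.797, 0.603, 840.872], [0.0, 0.0, 0.0, 1.0]]
{'clock': 0.1, 'qpos': array([ 1.12020704,  0.62926493,  0.03844403,  1.51826566, -0.02703157,
        0.99629244, -0.02000803]), 'qd': array([ 0.0009166 , -0.00193624, -0.00105054, -0.00279505,  0.00265503,
       -0.00058307,  0.00156839]), 'tau': array([ 2.79043532e-03, -5.64542198e+01,  1.23068757e+00, -1.93979055e+01,
        1.14002684e-02,  5.37532411e-03,  2.03155304e-05]), 'eef_pos': array([ 243.81444374, -601.93821857,  230.47444727]), 'tool_rot': array([-3.13987973e+00, -9.08832691e-06,  3.84764707e-01]), 'force': array([ 0.38625625, -0.2225929 , -0.25273379]), 'torque': array([0.02197582, 0.02696261, 0.01142734]), 'gripper_force': 0.0, 'width': 85.4718028248717}
```

View pics/top0.png

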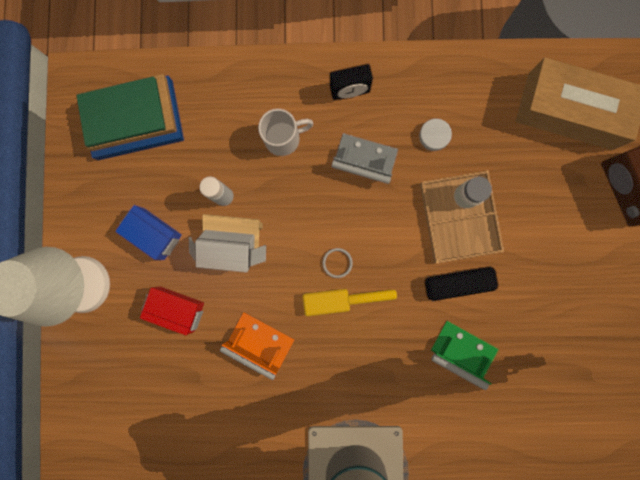

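View pics/side0.png

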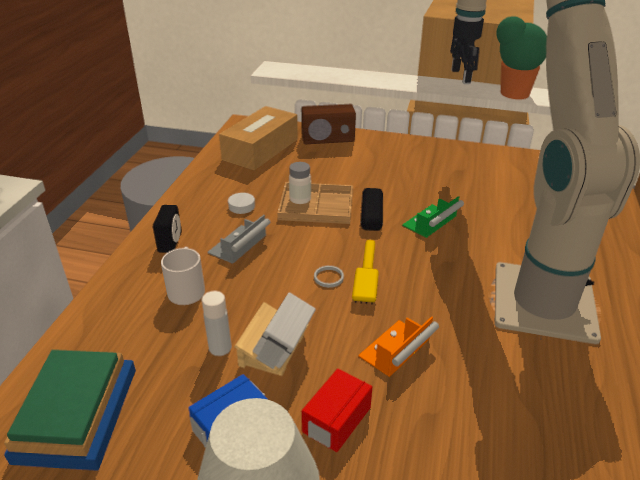

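The lookalikes in the top view are:
- **Tin:** the aluminium tin on the rest (225,250). The blue (148,232) and red (172,310) tins are decoys.
- **Bracket:** the grey one (365,160). The orange (257,345) and green (465,352) ones are decoys.

By the description I choose the bare-metal tin on the rest and the grey bracket. The tray is at (462,217) with the jar in its rear bay. I'll check the choice in close crops.

```bash
cat > h.py <<'E'
import numpy as np,cv2,pickle
from scipy.spatial.transform import Rotation as R
def ray(i,uv,pose=None):
    P=i["pose"] if pose is None else pose
    K=np.array([[i["fx"],0,i["cx"]],[0,i["fy"],i["cy"]],[0,0,1.]])
    s=cv2.undistortPoints(np.array(uv,float).reshape(-1,1,2),K,np.array([i["k1"],0,0,0.]))[:,0]
    d=np.c_[s[:,0],-s[:,1],-np.ones(len(s))]@np.array(P)[:3,:3].T
    return np.array(P)[:3,3],d
def onz(i,uv,z,pose=None):
    o,d=ray(i,uv,pose); return o+d*((z-o[2])/d[:,2])[:,None]
def proj(i,X,pose=None):
    P=np.array(i["pose"] if pose is None else pose)
    c=(np.atleast_2d(X)-P[:3,3])@P[:3,:3]; s=np.c_[c[:,0],-c[:,1]]/-c[:,2:]
    s=s*(1+i["k1"]*(s**2).sum(1))[:,None]
    return s*[i["fx"],i["fy"]]+[i["cx"],i["cy"]]
def wpose(i,s):
    T=np.eye(4);T[:3,:3]=R.from_euler("xyz",s["tool_rot"]).as_matrix();T[:3,3]=s["eef_pos"]
    return T@np.array(i["T_tool_cam"])
E
python3 - <<'E'
from h import *
d=pickle.load(open("img0.pkl","rb"))
t=d["top"]["pixels"];s=d["side"]["pixels"]
f=lambda im,x,y,w,h:cv2.resize(im[y:y+h,x:x+w],(400,300),interpolation=cv2.INTER_CUBIC)
a=np.vstack([np.hstack([f(t,170,190,120,90),f(t,310,115,120,90)]),np.hstack([f(t,400,155,120,90),f(s,220,270,120,90)])])
cv2.imwrite("pics/c1.png",a[:,:,::-1])
E
```

```text
(no output)
```

View pics/c1.png

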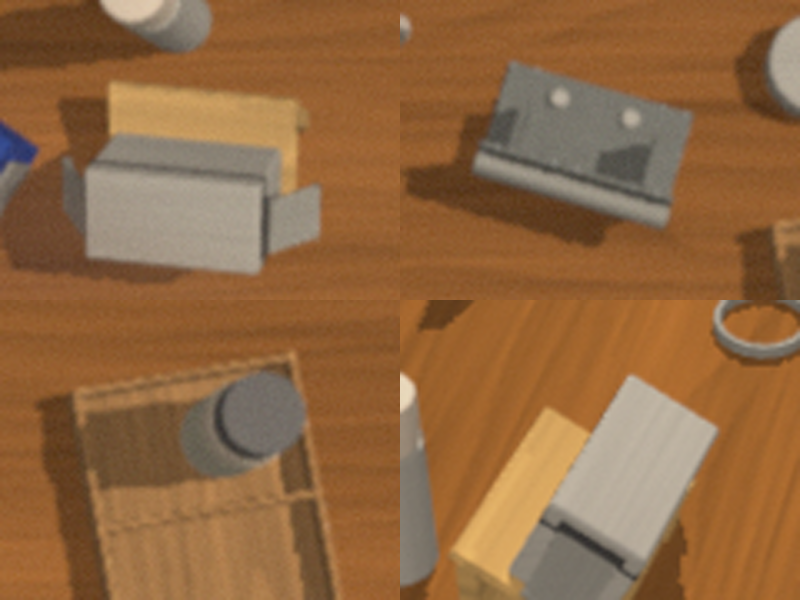

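The crop confirms the choice. It shows the bare aluminium tin on the yellow plywood rest with both clips open: lid corners at about (196,240), (250,244), (249,272), (196,267). It also shows the grey bracket with its bar along (333,164)–(390,180). I'll turn these into poses next.

```bash
cat > m1.py <<'E'
from h import *
d=pickle.load(open("img0.pkl","rb"));t=d["top"]
cr=lambda p,o:np.array(p)/3.3333-.35+np.array(o)
b=onz(t,cr([(86,168),(266,182)],(170,190)),108.9);f=onz(t,cr([(86,258),(262,272)],(170,190)),83.6)
print("lid back",b.round(1).tolist(),"front",f.round(1).tolist())
yv=(b[0]-b[1])+(f[0]-f[1]);yaw=np.arctan2(-yv[0],yv[1]);print("rest yaw",np.degrees(yaw),"len",np.linalg.norm(b[0]-b[1]),np.linalg.norm(f[0]-f[1]))
c=(b.sum(0)+f.sum(0))/4;print("lid centre",c.round(1))
B=onz(t,cr([(78,163),(268,216)],(310,115)),45);v=B[0]-B[1];by=np.arctan2(-v[0],v[1]);m=B.mean(0)
print("bar",B.round(1).tolist(),"yaw",np.degrees(by),"len",np.linalg.norm(v),"origin",(m[:2]-8*np.array([np.cos(by),np.sin(by)])).round(1))
T=onz(t,np.r_[cr([(75,90),(295,53),(108,228),(325,192)],(400,155)),[[440,262],[502,250]]],22);print("tray",T.round(1).tolist())
J=onz(t,[[201,187],[222,200]],[130]);print(J)
E
python3 m1.py
python3 -c "
from cell import ctrl
print(ctrl.get_image('wrist')['T_tool_cam'].round(3).tolist())"
```

```text
lid back [[510.2, 322.6, 108.9], [500.3, 211.7, 108.9]] front [[455.5, 329.8, 83.6], [445.6, 218.9, 83.6]]
rest yaw -5.115142847108633 len 111.34428964804589 111.40723730669357
lid centre [477.9 270.8  96.2]
bar [[676.9, 40.1, 45.0], [640.0, -82.5, 45.0]] yaw -16.74760001616305 len 127.96623703326108 origin [650.8 -18.9]
tray [[638.4, -155.8, 22.0], [661.0, -301.6, 22.0], [546.5, -175.2, 22.0], [568.3, -318.3, 22.0], [461.0, -190.4, 22.0], [485.4, -326.2, 22.0]]
[[615.36093268 305.63530622 130.        ]
 [588.34231109 263.01646738 130.        ]]
[[0.0, 0.946, 0.323, 83.012], [1.0, -0.0, 0.0, 0.005], [0.0, 0.323, -0.946, -142.264], [0.0, 0.0, 0.0, 1.0]]
```

```bash
cat > plan.py <<'E'
from h import *
from cell import ctrl
def plan(wps,start=None):
    """wps: list of (pos,R) ; translation in the present tool axes, then the turn"""
    if start is None:
        s=ctrl.read_state();p=s["eef_pos"];r=R.from_euler("xyz",s["tool_rot"])
    else:p,r=start
    for q,g in wps:
        dv=r.inv().apply(np.array(q)-p)/1000;tv=(r.inv()*g).as_rotvec(degrees=True) if g is not None else np.zeros(3)
        n=int(np.ceil(abs(dv).max()/.0415)) or 1;n=max(n,int(np.ceil(np.linalg.norm(dv)/.0415)));k=int(np.ceil(np.linalg.norm(tv)/7.1)) or 1
        print("shift",n,"x",(dv/n).round(4).tolist(),"total",dv.round(4).tolist()," turn",k,"x",(tv/k).round(2).tolist())
        p=np.array(q);r=r*R.from_rotvec(tv,degrees=True)
def tool(y,z):
    y=np.array(y,float);z=np.array(z,float);return R.from_matrix(np.c_[np.cross(y,z),y,z])
def frame(yaw):return R.from_euler("z",yaw,degrees=True)
down=lambda yx: R.from_euler("xyz",[180,0,yx],degrees=True)  # tool x at yaw yx
S,C=np.sin(np.radians(25)),np.cos(np.radians(25))
lean=tool([C,0,S],[S,0,-C])
E
python3 - <<'E'
from plan import *
f=frame(-6);z=f.apply([-S,0,C]);x=f.apply([C,0,S]);o=np.array([477.9,270.8,96.2])-72*z
print("tin origin",o.round(1))
g=f*lean
plan([((470,-150,260),None),(o+140*z,None),(o+140*z,g)])
E
```

```text
tin origin [508.2 267.6  30.9]
shift 13 x [0.0292, -0.0257, -0.0022] total [0.3793, -0.3341, -0.0289]  turn 1 x [0.0, 0.0, 0.0]
shift 11 x [0.0127, -0.0364, 0.0093] total [0.1399, -0.4004, 0.1027]  turn 1 x [0.0, 0.0, 0.0]
shift 1 x [0.0, 0.0, 0.0] total [0.0, 0.0, 0.0]  turn 10 x [-2.26, 1.35, -6.09]
```

```bash
h="python3 -m handwheel"
$h '[[[0,0,0],[0.029,-0.0257,-0.0022],0],[[0,0,0],[0.029,-0.0257,-0.0022],0],[[0,0,0],[0.029,-0.0257,-0.0022],0],[[0,0,0],[0.029,-0.0257,-0.0022],0],[[0,0,0],[0.029,-0.0257,-0.0022],0]]'
$h '[[[0,0,0],[0.029,-0.0257,-0.0022],0],[[0,0,0],[0.029,-0.0257,-0.0022],0],[[0,0,0],[0.029,-0.0257,-0.0022],0],[[0,0,0],[0.029,-0.0257,-0.0022],0],[[0,0,0],[0.029,-0.0257,-0.0022],0]]'
$h '[[[0,0,0],[0.029,-0.0257,-0.0022],0],[[0,0,0],[0.029,-0.0257,-0.0022],0],[[0,0,0],[0.029,-0.0257,-0.0022],0],[[0,0,0],[0.0127,-0.0364,0.009],0],[[0,0,0],[0.0127,-0.0364,0.009],0]]'
$h '[[[0,0,0],[0.0127,-0.0364,0.009],0],[[0,0,0],[0.0127,-0.0364,0.009],0],[[0,0,0],[0.0127,-0.0364,0.009],0],[[0,0,0],[0.0127,-0.0364,0.009],0],[[0,0,0],[0.0127,-0.0364,0.009],0]]'
$h '[[[0,0,0],[0.0127,-0.0364,0.009],0],[[0,0,0],[0.0127,-0.0364,0.009],0],[[0,0,0],[0.0127,-0.0364,0.009],0],[[0,0,0],[0.0127,-0.0364,0.009],0],[[0,0,0],[0,0,0],0]]'
$h '[[[-2.26,1.35,-6.09],[0,0,0],0],[[-2.26,1.35,-6.09],[0,0,0],0],[[-2.26,1.35,-6.09],[0,0,0],0],[[-2.26,1.35,-6.09],[0,0,0],0],[[-2.26,1.35,-6.09],[0,0,0],0]]'
$h '[[[-2.26,1.35,-6.09],[0,0,0],0],[[-2.26,1.35,-6.09],[0,0,0],0],[[-2.26,1.35,-6.09],[0,0,0],0],[[-2.26,1.35,-6.09],[0,0,0],0],[[-2.26,1.35,-6.09],[0,0,0],0]]'
$h '[[[0,0,0],[0,0,0],0]]'
python3 - <<'E'
from plan import *
f=frame(-6);z=f.apply([-S,0,C]);o=np.array([477.9,270.8,96.2])-72*z
s=ctrl.read_state();print(s["qpos"].round(2),s["eef_pos"].round(1),s["tool_rot"].round(3));plan([(o+140*z,f*lean)])
i=ctrl.get_image("wrist");i["pose"]=wpose(i,s);pickle.dump(i,open("w1.pkl","wb"));cv2.imwrite("pics/w1.png",i["pixels"][:,:,::-1])
E
```

```text
clock: 0.57
eef_pos: [330.5, -427.1, 242.2]
tool_rot: [-3.141, -0.0, 0.384]
force: [1.6, 0.7, 0.5]
width: 85.6
gripper_force: 0.0
clock: 0.98
eef_pos: [416.7, -253.6, 253.4]
tool_rot: [-3.142, 0.0, 0.385]
force: [0.6, 0.3, -0.9]
width: 85.4
gripper_force: 0.0
clock: 1.4
eef_pos: [465.4, -72.4, 242.1]
tool_rot: [3.141, -0.002, 0.385]
force: [1.2, 0.1, -0.8]
width: 85.5
gripper_force: 0.0
clock: 1.82
eef_pos: [454.3, 120.0, 196.5]
tool_rot: [3.142, -0.0, 0.385]
force: [1.2, -0.8, -1.0]
width: 85.3
gripper_force: 0.0
clock: 2.23
eef_pos: [444.8, 282.0, 159.5]
tool_rot: [-3.136, -0.001, 0.396]
force: [-0.2, 0.8, 0.7]
width: 85.2
gripper_force: 0.0
clock: 2.65
eef_pos: [447.3, 272.5, 161.0]
tool_rot: [2.921, -0.061, 0.931]
force: [-0.1, -0.5, -0.0]
width: 85.6
gripper_force: 0.0
clock: 3.07
eef_pos: [447.1, 272.4, 161.0]
tool_rot: [2.707, -0.001, 1.457]
force: [0.2, -0.3, 0.8]
width: 85.1
gripper_force: 0.0
clock: 3.15
eef_pos: [445.8, 271.2, 160.3]
tool_rot: [2.708, 0.002, 1.458]
force: [-0.4, -1.1, -0.4]
width: 85.6
gripper_force: 0.0
[-1.04  0.51  0.29  2.25  1.    0.24 -1.88] [445.8 271.2 160.3] [2.708e+00 2.000e-03 1.458e+00]
shift 1 x [0.003, 0.0019, 0.0036] total [0.003, 0.0019, 0.0036]  turn 1 x [-0.18, 0.32, -0.38]
```

View pics/w1.png

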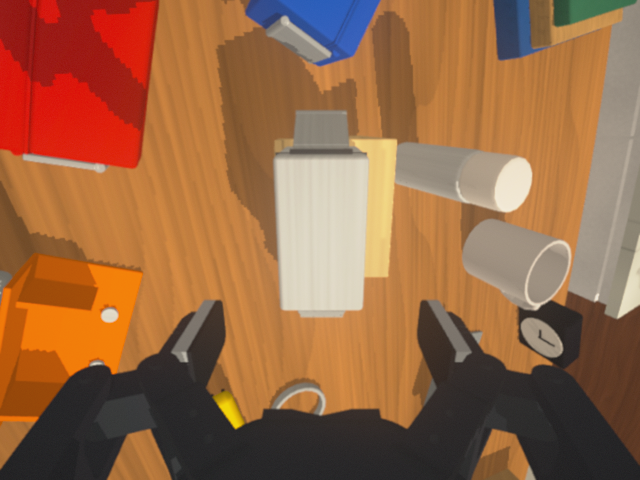

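The wrist picture shows the tin's lid square between the fingers, with corners at about (275,153), (367,153), (363,310), (281,310). The upper clip (+y end) stands out at (322,125), the other end's clip peeks out at (322,313), and the spray and mug are clear to the right.

Run:
```python
from plan import *
i=pickle.load(open("w1.pkl","rb"))
g=cv2.GaussianBlur(i["pixels"],(3,3),0);hsv=cv2.cvtColor(g,cv2.COLOR_RGB2HSV)
m=((hsv[...,1]<40)&(hsv[...,2]>165)).astype(np.uint8);m[:,:260]=0;m[:,385:]=0;m[:140]=0;m[325:]=0
m=cv2.morphologyEx(m,cv2.MORPH_OPEN,np.ones((9,9),np.uint8))
c=max(cv2.findContours(m,0,2)[0],key=cv2.contourArea)
q=cv2.approxPolyDP(c,12,True)[:,0].astype(float);print(q.tolist(),cv2.contourArea(c))
for Q in(q,[[275,153],[367,153],[363,310],[281,310]]):
    n=frame(-6).apply([-S,0,C]);o,d=ray(i,Q);p0=np.array([477.9,270.8,96.2])
    X=o+d*((p0-o)@n/(d@n))[:,None];print(X.round(1).tolist(),X.mean(0).round(1))
    if len(X)==4:
        s=sorted(range(4),key=lambda k:Q[k][1]);v=X[s[:2]].mean(0)-X[s[2:]].mean(0);print("y dir yaw",np.degrees(np.arctan2(-v[0],v[1])),np.linalg.norm(v))
```

```text
[[276.0, 158.0], [282.0, 306.0], [360.0, 307.0], [366.0, 158.0]] 13128.5
[[457.0, 329.5, 83.6], [445.3, 225.9, 83.3], [495.6, 219.5, 106.9], [506.9, 323.9, 107.1]] [476.2 274.7  95.2]
y dir yaw -6.33145582309466 104.70552118559341
[[456.9, 332.6, 83.4], [507.7, 326.9, 107.3], [497.3, 216.8, 107.8], [444.1, 222.6, 82.9]] [476.5 274.7  95.4]
y dir yaw -6.00144172409794 110.64063846927769
```

Run:
```python
from plan import *
f=frame(-6.1);z=f.apply([-S,0,C]);o=np.array([477,273.5,95.8])-72*z
plan([(o+140*z,f*lean),(o+30*z,None)])
```

```text
shift 1 x [0.005, -0.0002, 0.0034] total [0.005, -0.0002, 0.0034]  turn 1 x [-0.2, 0.29, -0.67]
shift 3 x [0.0, 0.0, 0.0367] total [0.0, 0.0, 0.11]  turn 1 x [0.0, 0.0, 0.0]
```

```bash
h="python3 -m handwheel"
$h '[[[-0.2,0.3,-0.7],[0.005,0,0.003],0],[[0,0,0],[0,0,0.03],0],[[0,0,0],[0,0,0.03],0],[[0,0,0],[0,0,0],0]]'
python3 - <<'E'
from plan import *
f=frame(-6.1);z=f.apply([-S,0,C]);o=np.array([477,273.5,95.8])-72*z
print(ctrl.read_state()["qpos"].round(3));plan([(o+30*z,f*lean)])
E
```

```text
clock: 3.53
eef_pos: [468.1, 272.9, 122.4]
tool_rot: [2.702, 0.004, 1.459]
force: [0.1, -0.4, -0.4]
width: 85.4
gripper_force: 0.0
[-0.923  0.597  0.175  2.234  1.408  0.249 -2.271]
shift 2 x [0.001, -0.0018, 0.0349] total [0.0019, -0.0036, 0.0698]  turn 1 x [0.19, 0.35, -0.15]
```

```bash
h="python3 -m handwheel"
$h '[[[0.1,0.2,0],[0,-0.001,0.017],0],[[0.1,0.15,0],[0.001,-0.001,0.017],0],[[0,0,0],[0,0,0],0]]'
python3 - <<'E'
from plan import *
f=frame(-6.1);z=f.apply([-S,0,C]);o=np.array([477,273.5,95.8])-72*z
print(ctrl.read_state()["qpos"].round(3));plan([(o+30*z,f*lean)])
E
```

```text
clock: 3.78
eef_pos: [480.3, 272.1, 91.3]
tool_rot: [2.705, -0.0, 1.462]
force: [-0.2, 0.7, -0.5]
width: 85.2
gripper_force: 0.0
[-0.867  0.666  0.133  2.229  1.702  0.252 -2.553]
shift 1 x [0.001, -0.0012, 0.0365] total [0.001, -0.0012, 0.0365]  turn 1 x [-0.01, 0.03, -0.13]
```

```bash
h="python3 -m handwheel"
$h '[[[0,0,0],[0.001,-0.001,0.017],0],[[0,0,0],[0,0,0.017],0],[[0,0,0],[0,0,0],0]]'
python3 - <<'E'
from plan import *
f=frame(-6.1);z=f.apply([-S,0,C]);o=np.array([477,273.5,95.8])-72*z
print(ctrl.read_state()["qpos"].round(3));plan([(o+30*z,f*lean)])
i=ctrl.get_image("wrist");cv2.imwrite("pics/w2.png",i["pixels"][:,:,::-1])
E
```

```text
clock: 4.03
eef_pos: [493.7, 271.8, 60.6]
tool_rot: [2.705, -0.0, 1.462]
force: [-0.1, 0.8, 0.8]
width: 85.1
gripper_force: 0.0
[-0.785  0.733  0.045  2.211  1.872  0.312 -2.706]
shift 1 x [-0.0001, -0.0003, 0.003] total [-0.0001, -0.0003, 0.003]  turn 1 x [0.02, 0.04, -0.1]
```

View pics/w2.png

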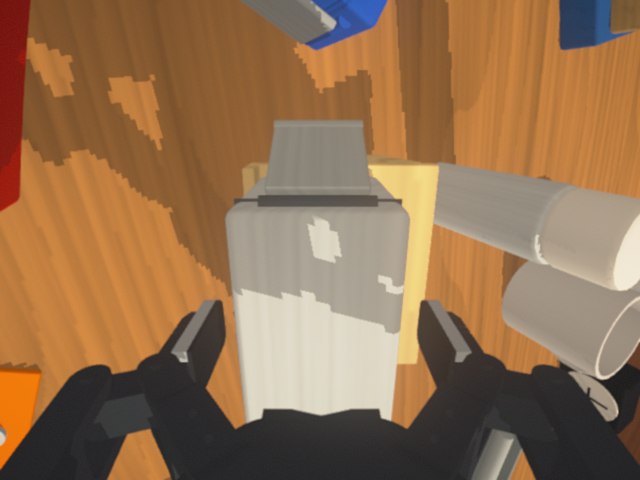

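The tin sits between the fingers (lid from column 230 to 408, finger pads at 200 and 440), and the spray and mug are well clear. I'll close now.

```bash
h="python3 -m handwheel"
$h '[[[0,0,0],[0,0,0.003],0],[[0,0,0],[0,0,0],1],[[0,0,0],[0,0,0],1],[[0,0,0],[0,0,0],1],[[0,0,0],[0,0,0],1]]'
$h '[[[0,0,0],[0,0,0],1],[[0,0,0],[0,0,0],1],[[0,0,0],[0,0,0],1]]'
python3 -c "
from cell import ctrl
print(ctrl.read_state()['qpos'].round(3))"
```

```text
clock: 4.5
eef_pos: [493.6, 273.3, 59.6]
tool_rot: [2.704, -0.003, 1.467]
force: [-2.8, -0.6, 5.4]
width: 59.4
gripper_force: 65.4
clock: 4.75
eef_pos: [493.6, 273.3, 59.6]
tool_rot: [2.704, -0.003, 1.467]
force: [-2.4, -1.8, 5.1]
width: 59.4
gripper_force: 65.4
[-0.782  0.735  0.039  2.212  1.889  0.316 -2.721]
```

```bash
h="python3 -m handwheel"
$h '[[[0,0,0],[0,0,-0.01],1],[[0,0,0],[0,0,-0.018],1],[[0,0,0],[0,0,-0.02],1],[[0,0,0],[0,0,-0.02],1],[[0,0,0],[0,0,-0.02],1]]'
$h '[[[0,0,0],[0,0.006,-0.02],1],[[4,0,0],[0,0.02,-0.02],1],[[5,0,0],[0,0.02,-0.02],1],[[5,0,0],[0,0.01,-0.02],1],[[5,0,0],[0,0.01,-0.02],1]]'
python3 -c "
from cell import ctrl
s=ctrl.read_state();print(s['qpos'].round(3),s['tool_rot'].round(3))"
```

```text
clock: 5.17
eef_pos: [455.6, 276.8, 138.9]
tool_rot: [2.706, -0.002, 1.467]
force: [0.1, -0.2, -2.9]
width: 59.1
gripper_force: 65.5
clock: 5.58
eef_pos: [472.6, 271.9, 216.5]
tool_rot: [2.898, 0.012, 1.456]
force: [1.3, -0.9, -4.5]
width: 59.7
gripper_force: 65.7
[-0.459  0.442 -0.323  1.994  0.562  0.648 -1.296] [2.898 0.012 1.456]
```

```bash
cat >> plan.py <<'E'
BR=np.array([650.8,-18.9,0]);BY=-16.7
br=lambda x,y,z: BR+frame(BY).apply([x,y,0])+[0,0,z]
E
python3 - <<'E'
from plan import *
s=ctrl.read_state();p=s["eef_pos"]
plan([(p,down(83.4)),(br(-150,0,205),None),(br(-150,0,205),down(BY))])
E
```

```text
shift 1 x [0.0, 0.0, 0.0] total [0.0, 0.0, 0.0]  turn 2 x [6.97, 0.34, 0.05]
shift 7 x [-0.0346, 0.009, 0.0016] total [-0.2421, 0.0628, 0.0115]  turn 1 x [0.0, 0.0, 0.0]
shift 1 x [0.0, 0.0, 0.0] total [0.0, 0.0, 0.0]  turn 15 x [-0.0, -0.0, 6.67]
```

```bash
h="python3 -m handwheel"
$h '[[[4.65,0.23,0],[0,0,0],1],[[4.65,0.23,0],[0,0,0],1],[[4.65,0.23,0],[0,0,0],1],[[0,0,0],[-0.02,0.005,0.001],1],[[0,0,0],[-0.032,0.0083,0.001],1]]'
$h '[[[0,0,0],[-0.032,0.0083,0.001],1],[[0,0,0],[-0.032,0.0083,0.001],1],[[0,0,0],[-0.032,0.0083,0.001],1],[[0,0,0],[-0.032,0.0083,0.001],1],[[0,0,0],[-0.032,0.0083,0.001],1]]'
$h '[[[0,0,0],[-0.03,0.008,0.001],1],[[0,0,6],[0,0,0],1],[[0,0,6.67],[0,0,0],1],[[0,0,6.67],[0,0,0],1],[[0,0,6.67],[0,0,0],1]]'
$h '[[[0,0,6.67],[0,0,0],1],[[0,0,6.67],[0,0,0],1],[[0,0,6.67],[0,0,0],1],[[0,0,6.67],[0,0,0],1],[[0,0,6.67],[0,0,0],1]]'
$h '[[[0,0,6.67],[0,0,0],1],[[0,0,6.67],[0,0,0],1],[[0,0,6.67],[0,0,0],1],[[0,0,6.67],[0,0,0],1],[[0,0,6.67],[0,0,0],1]]'
$h '[[[0,0,0],[0,0,0],1]]'
python3 - <<'E'
from plan import *
s=ctrl.read_state();print(s["qpos"].round(2))
plan([(br(-150,0,205),down(BY))])
i=ctrl.get_image("wrist");i["pose"]=wpose(i,s);pickle.dump(i,open("w3.pkl","wb"))
t=ctrl.get_image("top");pickle.dump(t,open("t3.pkl","wb"))
f=lambda im,x,y,w,h:cv2.resize(im[y:y+h,x:x+w],(400,300),interpolation=cv2.INTER_CUBIC)
a=np.vstack([np.hstack([cv2.resize(i["pixels"],(400,300)),f(t["pixels"],280,120,160,120)]),np.hstack([f(t["pixels"],410,160,120,90),f(ctrl.get_image("side")["pixels"],180,150,200,150)])])
cv2.imwrite("pics/w3.png",a[:,:,::-1])
E
```

```text
clock: 6.0
eef_pos: [482.7, 221.4, 214.3]
tool_rot: [3.136, -0.006, 1.458]
force: [0.6, -0.2, -3.2]
width: 59.4
gripper_force: 66.2
clock: 6.42
eef_pos: [504.4, 53.4, 209.3]
tool_rot: [3.136, -0.001, 1.455]
force: [1.0, -0.1, -3.8]
width: 59.6
gripper_force: 66.2
clock: 6.83
eef_pos: [508.9, 24.0, 208.3]
tool_rot: [3.137, -0.004, 0.994]
force: [-0.4, 0.4, -3.2]
width: 59.6
gripper_force: 66.0
clock: 7.25
eef_pos: [509.0, 24.5, 208.4]
tool_rot: [3.14, -0.006, 0.413]
force: [0.5, -0.0, -2.6]
width: 59.4
gripper_force: 66.0
clock: 7.67
eef_pos: [509.0, 24.7, 208.4]
tool_rot: [-3.139, -0.006, -0.169]
force: [-0.2, 0.4, -4.3]
width: 60.0
gripper_force: 66.0
clock: 7.75
eef_pos: [509.1, 24.6, 208.4]
tool_rot: [-3.14, -0.006, -0.166]
force: [0.1, -0.1, -2.8]
width: 59.4
gripper_force: 66.1
[-0.09  0.46 -0.02  1.94  0.01  0.74 -1.85]
shift 1 x [-0.0019, 0.0008, 0.0034] total [-0.0019, 0.0008, 0.0034]  turn 2 x [-0.06, -0.17, 3.58]
```

View pics/w3.png

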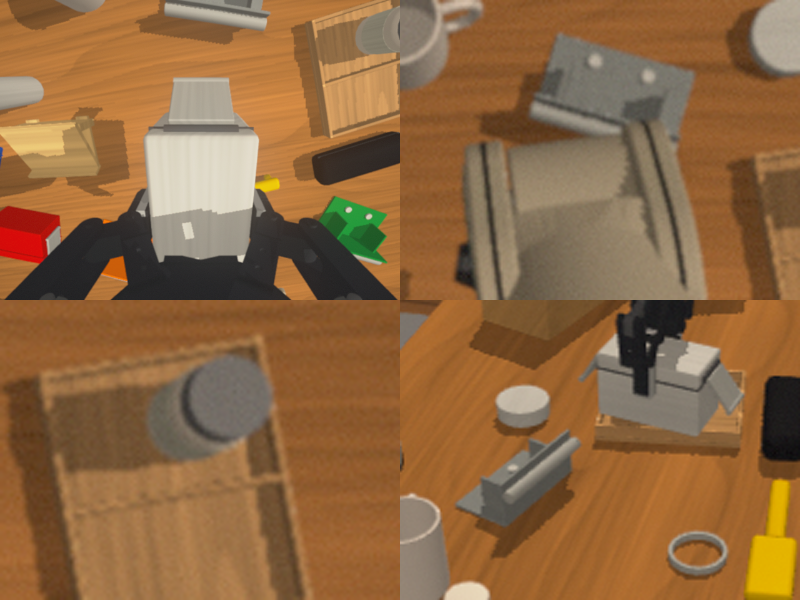

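The grip is level. The wrist view shows the bar's near side at the top, about (261,16)–(427,48) in full pixels, and the tray's left rim at upper right. I'll measure the bar, the lid end and the rim from this image.

Run:
```python
from plan import *
i=pickle.load(open("w3.pkl","rb"));im=i["pixels"]
hsv=cv2.cvtColor(cv2.GaussianBlur(im,(3,3),0),cv2.COLOR_RGB2HSV)
m=((hsv[...,1]<45)&(hsv[...,2]>115)).astype(np.uint8);m[60:]=0;m[:,:250]=0;m[:,440:]=0
n,l,st,c=cv2.connectedComponentsWithStats(m);k=1+np.argmax(st[1:,4]);print(st[k])
cols=[(u,np.where(l[:,u]==k)[0]) for u in range(270,425,10)]
print([(u,v.min(),v.max()) for u,v in cols if len(v)])
pt=np.array([(u,(v.min()+v.max())/2) for u,v in cols if len(v) and v.min()>0])
X=onz(i,pt,45);
a=np.polyfit(X[:,1],X[:,0],1);yaw=-np.degrees(np.arctan(a[0]));yaw=np.degrees(np.arctan2(-a[0],1))
print("bar axis yaw",yaw,X[[0,-1]].round(1).tolist())
# compare: top-view axis x at those y
for x in X[[0,-1]]:
    q=np.linalg.inv(frame(BY).as_matrix())@(x-BR);print("in BR frame",q.round(1))
ends=onz(i,[[st[k][0],20],[st[k][0]+st[k][2],42]],45);print("ends",[ (frame(BY).inv().apply(e-BR)).round(1).tolist() for e in ends])
# lid end
L=np.array([[235,216],[411,216]]);s_T=i["pose"]@np.linalg.inv(i["T_tool_cam"]);zt=s_T[2,3]
P=onz(i,L,zt+40.4);print("lid far corners in tool",((P-s_T[:3,3])@s_T[:3,:3]).round(1).tolist())
W=onz(i,np.array([[305,22],[321,80],[330,136]])/.625,22);print("tray left rim",W.round(1).tolist())
```

```text
[ 264    4  162   44 3325]
[(270, np.int64(4), np.int64(24)), (280, np.int64(5), np.int64(26)), (290, np.int64(7), np.int64(27)), (300, np.int64(9), np.int64(28)), (310, np.int64(10), np.int64(30)), (320, np.int64(12), np.int64(31)), (330, np.int64(13), np.int64(33)), (340, np.int64(15), np.int64(35)), (350, np.int64(16), np.int64(36)), (360, np.int64(17), np.int64(38)), (370, np.int64(19), np.int64(39)), (380, np.int64(21), np.int64(41)), (390, np.int64(22), np.int64(42)), (400, np.int64(25), np.int64(44)), (410, np.int64(26), np.int64(46)), (420, np.int64(28), np.int64(47))]
bar axis yaw -17.371665565196363 [[676.7, 37.6, 45.0], [640.4, -78.3, 45.0]]
in BR frame [ 8.6 61.6 45. ]
in BR frame [  7.1 -59.9  45. ]
ends [[3.7, 65.9, 45.0], [4.5, -65.4, 45.0]]
lid far corners in tool [[53.9, -26.7, -40.0], [53.9, 28.2, -40.1]]
tray left rim [[637.3, -144.4, 22.0], [554.6, -166.1, 22.0], [463.6, -181.4, 22.0]]
```

```bash
sed -i 's/BY=-16.7/BY=-17.0/' plan.py
python3 - <<'E'
from plan import *
t=pickle.load(open("img0.pkl","rb"))["top"]
print("bracelet in br",[frame(BY).inv().apply(p-BR).round(0).tolist() for p in onz(t,[[337,262]],5)])
p=ctrl.read_state()["eef_pos"]
plan([(p,down(BY)),(br(-115,0,208),down(BY)),(br(-115,0,44),down(BY))])
E
```

```text
bracelet in br [[-194.0, -4.0, 5.0]]
shift 1 x [0.0, 0.0, 0.0] total [0.0, 0.0, 0.0]  turn 2 x [-0.06, -0.18, 3.9]
shift 1 x [0.0328, 0.0002, 0.0004] total [0.0328, 0.0002, 0.0004]  turn 1 x [-0.0, -0.0, 0.0]
shift 4 x [0.0, -0.0, 0.041] total [0.0, -0.0, 0.164]  turn 1 x [-0.0, -0.0, -0.0]
```

```bash
h="python3 -m handwheel"
$h '[[[0,-0.3,3.9],[0,0,0],1],[[0,0,3.9],[0,0,0],1],[[0,0,0],[0.041,0,0],1],[[0,0,0],[0,0,0.03],1],[[0,0,0],[0,0,0.03],1]]'
$h '[[[0,0,0],[0,0,0.03],1],[[0,0,0],[0,0,0.025],1],[[0,0,0],[0,0,0.02],1],[[0,0,0],[0,0,0],1]]'
python3 - <<'E'
from plan import *
print(ctrl.read_state()["qpos"].round(2));plan([(br(-105,0,44),down(BY))])
E
```

```text
clock: 8.32
eef_pos: [553.3, 11.4, 149.5]
tool_rot: [-3.137, -0.009, -0.299]
force: [-0.6, 0.8, -4.7]
width: 59.4
gripper_force: 66.4
clock: 8.65
eef_pos: [546.2, 12.1, 69.7]
tool_rot: [3.141, 0.006, -0.298]
force: [-1.4, -0.0, -3.2]
width: 59.5
gripper_force: 65.9
[-0.08  0.72  0.01  1.93 -0.01  0.49 -1.93]
shift 1 x [0.0043, -0.0009, 0.0257] total [0.0043, -0.0009, 0.0257]  turn 1 x [0.01, 0.36, -0.09]
```

```bash
h="python3 -m handwheel"
$h '[[[0,0.4,0],[0.004,-0.001,0.0128],1],[[0,0,0],[0,0,0.0128],1],[[0,0,0],[0,0,0],1],[[0,0,0],[0,0,0],1]]'
python3 - <<'E'
from plan import *
plan([(br(-105,0,44),down(BY)),(br(-61,0,44),down(BY))])
i=ctrl.get_image("wrist");cv2.imwrite("pics/w4.png",i["pixels"][:,:,::-1])
E
```

```text
clock: 8.98
eef_pos: [553.6, 11.9, 48.5]
tool_rot: [-3.14, -0.008, -0.3]
force: [-0.2, -0.3, -3.4]
width: 59.2
gripper_force: 66.1
shift 1 x [-0.0031, 0.0011, 0.0044] total [-0.0031, 0.0011, 0.0044]  turn 1 x [-0.12, -0.45, -0.17]
shift 2 x [0.022, 0.0, 0.0] total [0.044, 0.0, 0.0]  turn 1 x [0.0, -0.0, 0.0]
```

View pics/w4.png

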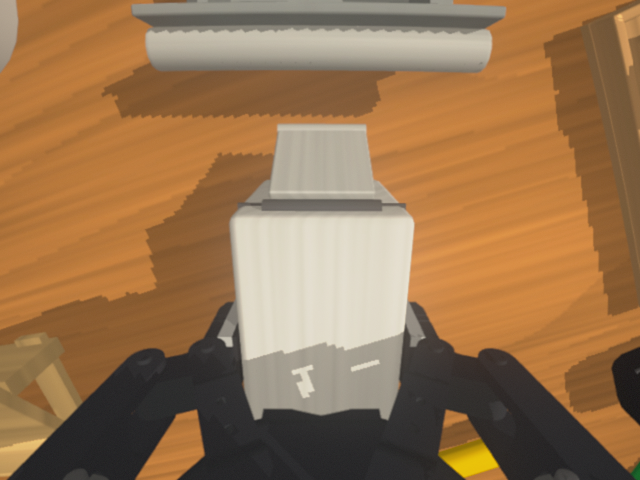

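The bar, at (148–492, 50), lies square to the clip tip at (320,128) and centred on it. I'll advance and watch the force.

```bash
h="python3 -m handwheel"
$h '[[[0,-0.4,0],[0,0.001,0.004],1],[[0,0,0],[0.012,0,0],1],[[0,0,0],[0.012,0,0],1],[[0,0,0],[0.006,0,0],1],[[0,0,0],[0,0,0],1]]'
$h '[[[0,0,0],[0.006,0,0],1],[[0,0,0],[0,0,0],1]]'
python3 - <<'E'
from plan import *
plan([(br(-61,0,44),down(BY))])
E
```

```text
clock: 9.45
eef_pos: [583.6, 1.5, 44.5]
tool_rot: [-3.139, -0.003, -0.301]
force: [0.3, -0.1, -3.0]
width: 59.1
gripper_force: 66.2
clock: 9.62
eef_pos: [587.9, 0.1, 44.1]
tool_rot: [-3.14, -0.001, -0.301]
force: [0.2, -0.4, -2.9]
width: 59.7
gripper_force: 66.2
shift 1 x [0.0047, -0.0002, 0.0001] total [0.0047, -0.0002, 0.0001]  turn 1 x [-0.11, -0.08, -0.22]
```

```bash
h="python3 -m handwheel"
$h '[[[0,0,0],[0.004,0,0],1],[[0,0,0],[0,0,0],1]]'
$h '[[[0,0,0],[0.002,0,0],1],[[0,0,0],[0,0,0],1]]'
$h '[[[0,0,0],[0.002,0,0],1],[[0,0,0],[0,0,0],1]]'
python3 - <<'E'
from plan import *
plan([(br(-61,0,44),down(BY))])
E
```

```text
clock: 9.78
eef_pos: [591.5, -0.9, 43.9]
tool_rot: [-3.14, -0.001, -0.3]
force: [-0.5, -0.1, -3.6]
width: 59.4
gripper_force: 66.2
clock: 9.95
eef_pos: [593.4, -1.4, 43.9]
tool_rot: [-3.14, -0.001, -0.3]
force: [-1.8, 1.2, -2.8]
width: 59.4
gripper_force: 66.2
clock: 10.12
eef_pos: [593.7, -1.6, 43.7]
tool_rot: [-3.14, 0.002, -0.3]
force: [-4.7, 1.5, -1.0]
width: 59.4
gripper_force: 66.6
shift 1 x [-0.0013, -0.0001, -0.0003] total [-0.0013, -0.0001, -0.0003]  turn 1 x [-0.08, 0.13, -0.2]
```

```bash
h="python3 -m handwheel"
$h '[[[0,0,0],[0.003,0,0],1],[[0,0,0],[0,0,0],1],[[0,0,0],[0,0,0],1]]'
python3 - <<'E'
from plan import *
s=ctrl.read_state();print(frame(BY).inv().apply(s["eef_pos"]-BR).round(1))
i=ctrl.get_image("wrist");cv2.imwrite("pics/w5.png",i["pixels"][:360,140:500,::-1])
E
```

```text
clock: 10.37
eef_pos: [593.8, -1.7, 43.3]
tool_rot: [-3.141, 0.008, -0.3]
force: [-9.7, 3.2, 3.5]
width: 59.5
gripper_force: 67.0
[-59.5  -0.2  43.3]
```

View pics/w5.png

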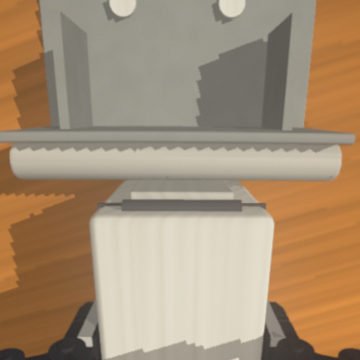

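The clip on the bar side now lies flat between the tin's end and the bar at about (185,195) in the crop, with a 10 N hard stop. I'll back off, raise and turn the tin round.

```bash
h="python3 -m handwheel"
$h '[[[0,0,0],[-0.008,0,0],1],[[0,0,0],[-0.02,0,0],1],[[0,0,0],[-0.024,0,0],1],[[0,0,0],[-0.005,0,-0.03],1],[[0,0,0],[-0.015,0,-0.035],1]]'
$h '[[[0,0,0],[0,0,-0.02],1],[[0,0,-6.9],[0,0,0],1],[[0,0,-6.9],[0,0,0],1],[[0,0,-6.9],[0,0,0],1],[[0,0,-6.9],[0,0,0],1]]'
$h '[[[0,0,-6.9],[0,0,0],1],[[0,0,-6.9],[0,0,0],1],[[0,0,-6.9],[0,0,0],1],[[0,0,-6.9],[0,0,0],1],[[0,0,-6.9],[0,0,0],1]]'
$h '[[[0,0,-6.9],[0,0,0],1],[[0,0,-6.9],[0,0,0],1],[[0,0,-6.9],[0,0,0],1],[[0,0,-6.9],[0,0,0],1],[[0,0,-6.9],[0,0,0],1]]'
$h '[[[0,0,-6.9],[0,0,0],1],[[0,0,-6.9],[0,0,0],1],[[0,0,-6.9],[0,0,0],1],[[0,0,-6.9],[0,0,0],1],[[0,0,-6.9],[0,0,0],1]]'
$h '[[[0,0,-6.9],[0,0,0],1],[[0,0,-6.9],[0,0,0],1],[[0,0,-6.9],[0,0,0],1],[[0,0,-6.9],[0,0,0],1],[[0,0,-6.9],[0,0,0],1]]'
$h '[[[0,0,-6.9],[0,0,0],1],[[0,0,-6.9],[0,0,0],1],[[0,0,0],[0,0,0],1]]'
python3 - <<'E'
from plan import *
s=ctrl.read_state();print(s["qpos"].round(2),frame(BY).inv().apply(s["eef_pos"]-BR).round(1));p=br(-105,0,s["eef_pos"][2])
plan([(p,down(BY+180)),(br(-105,0,44),down(BY+180))])
i=ctrl.get_image("wrist");i["pose"]=wpose(i,s);pickle.dump(i,open("w6.pkl","wb"))
E
```

```text
clock: 10.83
eef_pos: [528.9, 17.8, 107.8]
tool_rot: [-3.141, -0.0, -0.301]
force: [2.2, -0.4, -2.1]
width: 59.2
gripper_force: 66.5
clock: 11.25
eef_pos: [530.6, 18.0, 129.5]
tool_rot: [-3.141, -0.005, 0.187]
force: [-0.4, -0.6, -4.1]
width: 59.3
gripper_force: 67.0
clock: 11.67
eef_pos: [530.4, 17.8, 129.2]
tool_rot: [3.139, -0.004, 0.789]
force: [-0.7, -0.2, -3.1]
width: 59.1
gripper_force: 66.9
clock: 12.08
eef_pos: [530.4, 17.8, 129.1]
tool_rot: [3.137, -0.002, 1.391]
force: [-0.3, 0.0, -3.2]
width: 59.5
gripper_force: 66.9
clock: 12.5
eef_pos: [530.3, 17.8, 129.1]
tool_rot: [3.137, 0.0, 1.992]
force: [0.7, -0.5, -3.2]
width: 59.3
gripper_force: 66.9
clock: 12.92
eef_pos: [530.3, 17.7, 129.0]
tool_rot: [3.138, 0.003, 2.594]
force: [0.4, 0.3, -2.5]
width: 59.4
gripper_force: 66.9
clock: 13.17
eef_pos: [530.0, 17.6, 128.7]
tool_rot: [3.139, 0.002, 2.832]
force: [1.7, 0.3, -3.1]
width: 59.0
gripper_force: 66.9
[ 0.46  0.75 -0.86  1.94  0.78  0.82  0.42] [-126.2   -0.4  128.7]
shift 1 x [-0.0212, 0.0006, 0.0] total [-0.0212, 0.0006, 0.0]  turn 1 x [0.17, 0.13, -0.74]
shift 3 x [0.0, -0.0, 0.0282] total [0.0, -0.0, 0.0847]  turn 1 x [-0.0, 0.0, -0.0]
```

```bash
h="python3 -m handwheel"
$h '[[[0.1,0.1,-0.7],[-0.021,0.0006,0],1],[[0,0,0],[0,0,0.03],1],[[0,0,0],[0,0,0.03],1],[[0,0,0],[0,0,0.02],1],[[0,0,0],[0,0,0],1]]'
$h '[[[0,0,0],[0,0,0],1]]'
python3 - <<'E'
from plan import *
plan([(br(-105,0,44),down(BY+180)),(br(-61,0,44),down(BY+180))])
E
```

```text
clock: 13.63
eef_pos: [547.0, 11.1, 45.3]
tool_rot: [-3.138, -0.006, 2.839]
force: [-1.1, -0.3, -3.4]
width: 59.2
gripper_force: 66.5
clock: 13.72
eef_pos: [549.2, 12.4, 48.5]
tool_rot: [-3.141, -0.002, 2.841]
force: [0.9, -0.2, -2.2]
width: 59.2
gripper_force: 66.5
shift 1 x [-0.0013, -0.0002, 0.0045] total [-0.0013, -0.0002, 0.0045]  turn 1 x [-0.02, -0.09, -0.24]
shift 2 x [-0.022, -0.0, 0.0] total [-0.044, -0.0, 0.0]  turn 1 x [-0.0, 0.0, -0.0]
```

```bash
h="python3 -m handwheel"
$h '[[[0,0,-0.2],[-0.001,0,0.004],1],[[0,0,0],[-0.012,0,0],1],[[0,0,0],[-0.012,0,0],1],[[0,0,0],[-0.008,0,0],1],[[0,0,0],[0,0,0],1]]'
$h '[[[0,0,0],[-0.006,0,0],1],[[0,0,0],[0,0,0],1]]'
$h '[[[0,0,0],[-0.004,0,0],1],[[0,0,0],[0,0,0],1]]'
$h '[[[0,0,0],[-0.002,0,0],1],[[0,0,0],[0,0,0],1]]'
python3 - <<'E'
from plan import *
s=ctrl.read_state();print(frame(BY).inv().apply(s["eef_pos"]-BR).round(1))
E
```

```text
clock: 14.13
eef_pos: [583.6, 2.4, 46.1]
tool_rot: [3.14, 0.003, 2.844]
force: [0.3, -1.1, -3.4]
width: 59.5
gripper_force: 66.8
clock: 14.3
eef_pos: [587.6, 0.9, 45.3]
tool_rot: [3.141, 0.001, 2.846]
force: [0.4, -0.5, -2.8]
width: 59.4
gripper_force: 66.8
clock: 14.47
eef_pos: [590.8, -0.1, 45.0]
tool_rot: [3.141, -0.0, 2.846]
force: [0.4, 1.5, -2.7]
width: 59.5
gripper_force: 66.8
clock: 14.63
eef_pos: [591.5, -0.4, 44.7]
tool_rot: [-3.141, -0.002, 2.847]
force: [-3.3, 1.3, -1.4]
width: 59.7
gripper_force: 67.1
[-62.1   0.4  44.7]
```

```bash
h="python3 -m handwheel"
$h '[[[0,0,0],[-0.003,0,0],1],[[0,0,0],[0,0,0],1],[[0,0,0],[0,0,0],1]]'
$h '[[[0,0,0],[-0.002,0,0],1],[[0,0,0],[0,0,0],1],[[0,0,0],[0,0,0],1]]'
python3 - <<'E'
from plan import *
s=ctrl.read_state();print(frame(BY).inv().apply(s["eef_pos"]-BR).round(1))
i=ctrl.get_image("side");im=i["pixels"]
u=proj(i,s["eef_pos"])[0].astype(int);print(u)
c=im[u[1]-70:u[1]+80,u[0]-100:u[0]+100];cv2.imwrite("pics/s7.png",cv2.resize(c,(800,600),interpolation=cv2.INTER_CUBIC)[:,:,::-1])
E
```

```text
clock: 14.88
eef_pos: [591.7, -0.5, 44.2]
tool_rot: [-3.14, -0.007, 2.847]
force: [-9.0, 2.5, 1.1]
width: 59.4
gripper_force: 67.3
clock: 15.13
eef_pos: [591.8, -0.6, 44.0]
tool_rot: [-3.139, -0.01, 2.848]
force: [-12.7, 3.9, 3.1]
width: 59.5
gripper_force: 67.5
[-61.8   0.3  44. ]
[276 243]
```

View pics/s7.png

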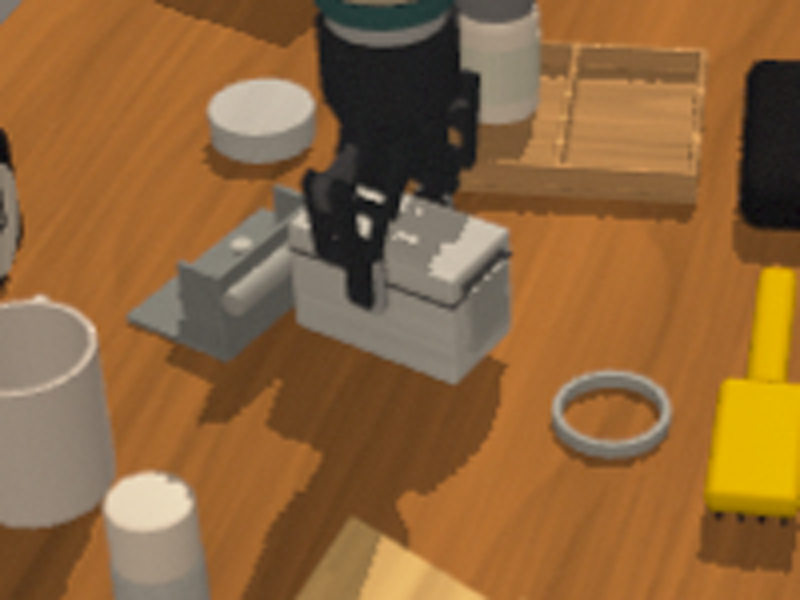

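Both ends look shut: the far clip is flat on the tin's right end at about (490,310), and the near end is hard on the bar at 13 N. Next I'll retreat and raise, then refine the tray pose from the top and side pictures numerically.

```bash
h="python3 -m handwheel"
$h '[[[0,0,0],[0.008,0,0],1],[[0,0,0],[0.02,0,0],1],[[0,0,0],[0.02,0,0],1],[[0,0,0],[0.01,0,-0.03],1],[[0,0,0],[0,0,-0.035],1]]'
$h '[[[0,0,0],[0,0,-0.035],1],[[0,0,0],[0,0,-0.035],1],[[0,0,0],[0,0,-0.02],1],[[0,0,0],[0,0,0],1]]'
python3 - <<'E'
from plan import *
d=pickle.load(open("img0.pkl","rb"))
for n,box in(("top",(405,505,160,270)),("side",(270,360,160,230))):
    i=d[n];im=cv2.GaussianBlur(i["pixels"],(3,3),0).astype(int);x0,x1,y0,y1=box
    hsv=cv2.cvtColor(im.astype(np.uint8),cv2.COLOR_RGB2HSV)
    for p in ([(470,240),(450,215),(410,240),(420,262)] if n=="top" else [(335,200),(325,190),(290,235),(330,240)]):print(n,p,im[p[1],p[0]],hsv[p[1],p[0]])
    m=((hsv[...,1]<165)&(hsv[...,2]>60)).astype(np.uint8);k=np.zeros_like(m);k[y0:y1,x0:x1]=1;m*=k
    m=cv2.morphologyEx(m,cv2.MORPH_OPEN,np.ones((3,3),np.uint8));m=cv2.morphologyEx(m,cv2.MORPH_CLOSE,np.ones((9,9),np.uint8))
    c=max(cv2.findContours(m,0,2)[0],key=cv2.contourArea);r=cv2.minAreaRect(c);q=cv2.boxPoints(r);print(n,q.round(1).tolist(),cv2.contourArea(c),r[1])
    a=cv2.approxPolyDP(cv2.convexHull(c),5,True)[:,0];print(a.tolist())
    if n=="top":X=onz(i,q,22);print(X.round(1).tolist(),X.mean(0).round(1))
    else:X=onz(i,a,22);print(X.round(1).tolist())
s=ctrl.read_state();print(s["qpos"].round(2))
E
```

```text
clock: 15.6
eef_pos: [537.7, 14.8, 108.5]
tool_rot: [-3.139, -0.007, 2.85]
force: [0.5, -0.4, -2.7]
width: 59.1
gripper_force: 66.6
clock: 15.93
eef_pos: [545.4, 15.5, 204.7]
tool_rot: [3.138, 0.009, 2.846]
force: [0.9, 0.3, -3.2]
width: 59.0
gripper_force: 67.2
top (470, 240) [166 120  75] [ 15 140 166]
top (450, 215) [168 121  74] [ 15 143 168]
top (410, 240) [158 100  50] [ 14 174 158]
top (420, 262) [144  91  46] [ 14 174 144]
top [[418.1000061035156, 181.5], [489.5, 168.3000030517578], [504.8999938964844, 251.6999969482422], [433.3999938964844, 264.8999938964844]] 5898.5 (84.78402709960938, 72.6202621459961)
[[488, 170], [503, 252], [433, 262], [419, 184]]
[[638.9, -146.9, 22.0], [665.9, -304.8, 22.0], [481.6, -332.3, 22.0], [454.9, -176.0, 22.0]] [ 560.3 -240.    22. ]
side (335, 200) [180 129  76] [ 15 147 180]
side (325, 190) [126  90  53] [ 15 148 126]
side (290, 235) [164 102  47] [ 14 182 164]
side (330, 240) [174 109  49] [ 14 183 174]
side [[277.3999938964844, 219.60000610351562], [280.70001220703125, 159.6999969482422], [353.79998779296875, 163.8000030517578], [350.5, 223.6999969482422]] 3093.5 (73.22042083740234, 60.01856231689453)
[[290, 163], [307, 162], [352, 186], [349, 223], [278, 219]]
[[677.7, -400.5, 22.0], [632.6, -418.0, 22.0], [483.0, -321.6, 22.0], [455.8, -150.9, 22.0], [627.7, -124.8, 22.0]]
[ 0.51  0.67 -0.95  1.83  0.66  0.98  0.55]
```

```bash
cat >> plan.py <<'E'
TR=np.array([515.6,-251.2,0]);TY=9.4
tr=lambda x,y,z: TR+frame(TY).apply([x,y,0])+[0,0,z]
E
python3 - <<'E'
from plan import *
i=pickle.load(open("img0.pkl","rb"))["top"]
print("jar in tray",frame(TY).inv().apply(onz(i,[[476,190]],96)[0]-TR).round(1))
p=ctrl.read_state()["eef_pos"]
plan([(tr(-5,0,205),down(TY+90))]);
E
```

```text
jar in tray [ 89.2 -14.6  96. ]
shift 7 x [-0.0064, -0.038, -0.0001] total [-0.0447, -0.266, -0.0008]  turn 9 x [0.05, 0.04, 7.07]
```

```bash
h="python3 -m handwheel"
$h '[[[0,0,0],[-0.0056,-0.033,0],1],[[0,0,0],[-0.0056,-0.033,0],1],[[0,0,0],[-0.0056,-0.033,0],1],[[0,0,0],[-0.0056,-0.033,0],1],[[0,0,0],[-0.0056,-0.033,0],1]]'
$h '[[[0,0,0],[-0.0056,-0.033,0],1],[[0,0,0],[-0.0056,-0.033,0],1],[[0,0,0],[-0.0056,-0.033,0],1],[[0,0,6],[0,0,0],1],[[0,0,6.4],[0,0,0],1]]'
$h '[[[0,0,6.4],[0,0,0],1],[[0,0,6.4],[0,0,0],1],[[0,0,6.4],[0,0,0],1],[[0,0,6.4],[0,0,0],1],[[0,0,6.4],[0,0,0],1]]'
$h '[[[0,0,6.4],[0,0,0],1],[[0,0,6.4],[0,0,0],1],[[0,0,6.4],[0,0,0],1],[[0,0,0],[0,0,0],1],[[0,0,0],[0,0,0],1]]'
python3 - <<'E'
from plan import *
s=ctrl.read_state();print(s["qpos"].round(2))
plan([(tr(-5,0,205),down(TY+90))])
i=ctrl.get_image("wrist");i["pose"]=wpose(i,s);pickle.dump(i,open("w8.pkl","wb"));cv2.imwrite("pics/w8.png",i["pixels"][:,:,::-1])
E
```

```text
clock: 16.35
eef_pos: [520.0, -153.5, 198.8]
tool_rot: [-3.141, -0.001, 2.846]
force: [0.2, 0.3, -2.8]
width: 59.0
gripper_force: 67.1
clock: 16.77
eef_pos: [506.3, -254.9, 197.8]
tool_rot: [-3.14, -0.002, 2.619]
force: [0.4, 0.4, -3.0]
width: 59.2
gripper_force: 67.1
clock: 17.18
eef_pos: [507.4, -251.5, 198.7]
tool_rot: [-3.14, -0.0, 2.066]
force: [-0.1, -0.0, -3.3]
width: 59.0
gripper_force: 67.1
clock: 17.6
eef_pos: [507.6, -251.2, 199.1]
tool_rot: [-3.14, 0.0, 1.74]
force: [0.2, 0.5, -3.6]
width: 59.4
gripper_force: 67.1
[ 0.84  0.63 -0.68  1.78  0.48  0.91  0.12]
shift 1 x [-0.0014, 0.0029, -0.0059] total [-0.0014, 0.0029, -0.0059]  turn 1 x [-0.08, 0.01, 0.27]
```

View pics/w8.png

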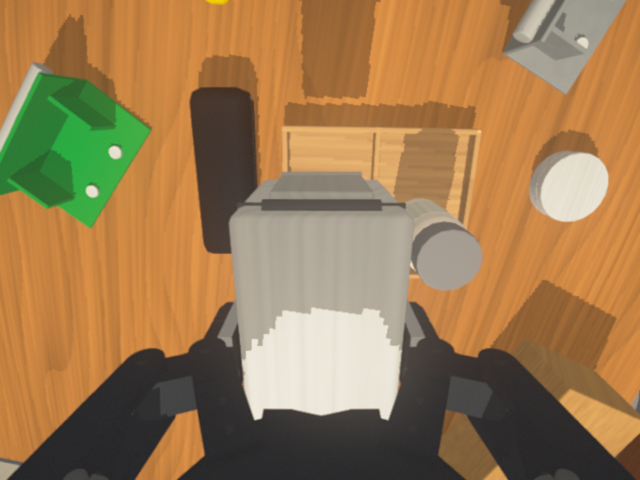

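The view shows the tray's left wall across the top: rim from (283,128) to (481,130), divider at (376,131). The jar is at (447,255), clear of the right finger, and the shut clip is at (320,185) under the lid. I'll compute from these, and check the clip angle by projection.

Run:
```python
from plan import *
i=pickle.load(open("w8.pkl","rb"))
A=onz(i,[[283,127.5],[481,130],[376.5,131],[286.5,160]],22)
v=A[1]-A[0];print(A.round(1).tolist(),"len",np.linalg.norm(v),"yaw",np.degrees(np.arctan2(v[1],v[0])))
for a in A:print(frame(TY).inv().apply(a-TR).round(1))
T=i["pose"]@np.linalg.inv(i["T_tool_cam"])
for off in(0,1.):
  for th in(0,.06,.12,.2,.3):
    P=np.array([[56+4.5*np.cos(th)+40*np.sin(th)-off,0,-(62-40*np.cos(th)+4.5*np.sin(th)-31.6)]]);print(off,th,proj(i,(T[:3,:3]@P.T).T+T[:3,3]).round(1).tolist())
im=i["pixels"];print([int(x) for x in im[164:206,320].mean(1)])
```

```text
[[461.0, -183.3, 22.0], [638.1, -154.4, 22.0], [544.5, -172.1, 22.0], [468.1, -211.4, 22.0]] len 179.37936704288967 yaw 9.282877542102275
[-42.8  75.9  22. ]
[136.6  75.5  22. ]
[41.4 73.3 22. ]
[-40.3  47.   22. ]
0 0 [[321.4, 171.2]]
0 0.06 [[321.4, 165.9]]
0 0.12 [[321.4, 160.6]]
0 0.2 [[321.4, 153.5]]
0 0.3 [[321.4, 144.9]]
1.0 0 [[321.3, 173.5]]
1.0 0.06 [[321.4, 168.2]]
1.0 0.12 [[321.4, 162.9]]
1.0 0.2 [[321.4, 155.9]]
1.0 0.3 [[321.4, 147.3]]
[168, 166, 166, 166, 162, 159, 157, 149, 139, 139, 137, 129, 128, 126, 126, 126, 126, 127, 127, 126, 126, 126, 123, 126, 124, 125, 126, 132, 142, 145, 147, 146, 143, 144, 136, 103, 82, 81, 83, 82, 84, 86]
```

```bash
h="python3 -m handwheel"
python3 - <<'E'
from plan import *
plan([(tr(0,1,ctrl.read_state()["eef_pos"][2]),down(TY+90)),(tr(0,1,60),None)])
E
$h '[[[0,0,0.3],[0,-0.002,0],1],[[0,0,0],[0,0,0.03],1],[[0,0,0],[0,0,0.03],1],[[0,0,0],[0,0,0.03],1],[[0,0,0],[0,0,0.025],1]]'
$h '[[[0,0,0],[0,0,0],1],[[0,0,0],[0,0,0],1]]'
python3 - <<'E'
from plan import *
plan([(tr(0,1,60),down(TY+90))])
E
```

```text
shift 1 x [-0.0005, 0.0079, -0.0] total [-0.0005, 0.0079, -0.0]  turn 1 x [-0.07, -0.01, 0.27]
shift 4 x [-0.0, -0.0, 0.0348] total [-0.0, -0.0, 0.1392]  turn 1 x [0.0, 0.0, 0.0]
clock: 18.07
eef_pos: [505.0, -251.4, 82.9]
tool_rot: [-3.14, -0.001, 1.732]
force: [-0.6, -0.4, -2.6]
width: 58.8
gripper_force: 67.4
clock: 18.23
eef_pos: [505.0, -250.9, 84.0]
tool_rot: [-3.139, -0.002, 1.732]
force: [0.9, 0.9, -2.2]
width: 59.2
gripper_force: 66.8
shift 1 x [-0.0011, 0.0105, 0.0239] total [-0.0011, 0.0105, 0.0239]  turn 1 x [-0.14, -0.12, -0.16]
```

```bash
h="python3 -m handwheel"
$h '[[[-0.1,-0.1,-0.2],[-0.001,0.0105,0],1],[[0,0,0],[0,0,0.012],1],[[0,0,0],[0,0,0.012],1],[[0,0,0],[0,0,0],1],[[0,0,0],[0,0,0],1]]'
python3 - <<'E'
from plan import *
plan([(tr(0,1,38),down(TY+90))])
E
```

```text
clock: 18.65
eef_pos: [515.5, -250.5, 60.1]
tool_rot: [-3.141, 0.001, 1.735]
force: [0.4, -0.2, -3.3]
width: 59.4
gripper_force: 67.1
shift 1 x [0.0003, -0.0, 0.0221] total [0.0003, -0.0, 0.0221]  turn 1 x [-0.03, 0.05, -0.0]
```

```bash
h="python3 -m handwheel"
$h '[[[0,0,0],[0,0,0.008],1],[[0,0,0],[0,0,0.007],1],[[0,0,0],[0,0,0],1],[[0,0,0],[0,0,0],1]]'
$h '[[[0,0,0],[0,0,0.003],1],[[0,0,0],[0,0,0],1]]'
$h '[[[0,0,0],[0,0,0.002],1],[[0,0,0],[0,0,0],1]]'
python3 - <<'E'
from plan import *
plan([(tr(0,1,38),down(TY+90))])
E
```

```text
clock: 18.98
eef_pos: [515.9, -250.5, 45.2]
tool_rot: [3.141, 0.001, 1.735]
force: [0.3, -0.0, -3.4]
width: 59.5
gripper_force: 67.1
clock: 19.15
eef_pos: [516.4, -250.6, 42.6]
tool_rot: [3.14, 0.001, 1.735]
force: [-0.8, 0.1, -3.9]
width: 59.4
gripper_force: 67.1
clock: 19.32
eef_pos: [516.4, -250.6, 40.6]
tool_rot: [3.14, 0.001, 1.735]
force: [0.3, 0.3, -3.5]
width: 59.6
gripper_force: 67.1
shift 1 x [0.0006, -0.0009, 0.0026] total [0.0006, -0.0009, 0.0026]  turn 1 x [0.07, 0.08, -0.02]
```

```bash
h="python3 -m handwheel"
for k in 1; do $h '[[[0,0,0],[0,0,0.0015],1],[[0,0,0],[0,0,0],1]]'; done
$h '[[[0,0,0],[0,0,0.001],1],[[0,0,0],[0,0,0],1]]'
$h '[[[0,0,0],[0,0,0.001],1],[[0,0,0],[0,0,0],1]]'
```

```text
clock: 19.48
eef_pos: [516.3, -250.6, 39.2]
tool_rot: [3.14, 0.001, 1.735]
force: [0.3, 0.1, -2.4]
width: 59.3
gripper_force: 67.1
clock: 19.65
eef_pos: [516.3, -250.6, 38.2]
tool_rot: [3.14, 0.001, 1.735]
force: [-0.7, 0.1, -3.7]
width: 59.3
gripper_force: 67.1
clock: 19.82
eef_pos: [516.5, -250.8, 37.7]
tool_rot: [3.14, 0.002, 1.734]
force: [0.1, -0.2, 1.0]
width: 59.3
gripper_force: 67.9
```

```bash
h="python3 -m handwheel"
$h '[[[0,0,0],[0,0,0.001],1],[[0,0,0],[0,0,0],1],[[0,0,0],[0,0,0],0.25],[[0,0,0],[0,0,0],0.2],[[0,0,0],[0,0,0],0.16]]'
$h '[[[0,0,0],[0,0,0],0.16],[[0,0,0],[0,0,0],0.16],[[0,0,0],[0,0,0],0.16]]'
```

```text
clock: 20.23
eef_pos: [516.6, -250.7, 36.3]
tool_rot: [3.14, 0.002, 1.735]
force: [-0.3, 0.3, 0.3]
width: 71.7
gripper_force: 0.0
clock: 20.48
eef_pos: [516.4, -250.6, 36.2]
tool_rot: [3.14, 0.001, 1.735]
force: [0.3, -0.3, 0.1]
width: 71.7
gripper_force: 0.0
```

Released, with 6 mm of clearance on each side. I'll retreat straight up and check.

```bash
h="python3 -m handwheel"
$h '[[[0,0,0],[0,0,-0.012],0.16],[[0,0,0],[0,0,-0.02],0.16],[[0,0,0],[0,0,-0.025],0.16],[[0,0,0],[0,0,-0.03],0.16],[[0,0,0],[0,0,-0.035],0.16]]'
$h '[[[0,0,0],[0,0,-0.035],0.16],[[0,0,0],[0,0,-0.01],0.16],[[0,0,0],[0,0,0],0.16],[[0,0,0],[0,0,0],0.16]]'
python3 - <<'E'
from plan import *
s=ctrl.read_state();i=ctrl.get_image("wrist");i["pose"]=wpose(i,s);pickle.dump(i,open("w9.pkl","wb"))
hsv=cv2.cvtColor(cv2.GaussianBlur(i["pixels"],(3,3),0),cv2.COLOR_RGB2HSV)
# expected lid corners and shut-clip edges of a tin standing in place
C0=tr(0,0,6);f=frame(TY)
L=proj(i,C0+f.apply([[a*30,b*55,72] for a,b in((-1,1),(1,1),(1,-1),(-1,-1))]));print("expected lid",L.round(0).tolist())
x0,y0=np.clip(L.min(0)-30,0,None).astype(int);x1,y1=(L.max(0)+30).astype(int)
m=np.zeros((480,640),np.uint8);m[y0:y1,x0:x1]=((hsv[...,1]<45)&(hsv[...,2]>100))[y0:y1,x0:x1]
m=cv2.morphologyEx(m,cv2.MORPH_OPEN,np.ones((7,7),np.uint8))
c=max(cv2.findContours(m,0,2)[0],key=cv2.contourArea);q=cv2.approxPolyDP(cv2.convexHull(c),6,True)[:,0];print("seen",q.tolist())
print("seen in tray mm",[f.inv().apply(p-TR).round(1).tolist() for p in onz(i,q,78)])
for th in(0,.12,.3):print(th,proj(i,C0+f.apply([[0,1*(56+4.5*np.cos(th)+40*np.sin(th)),62-40*np.cos(th)]])).round(0).tolist())
u=int(L[:2,0].mean());print(y0,[int(v) for v in i["pixels"][y0:y0+90:2,u].mean(1)])
E
```

```text
clock: 20.9
eef_pos: [515.5, -250.0, 159.4]
tool_rot: [-3.142, -0.0, 1.735]
force: [0.7, -0.1, 0.8]
width: 71.9
gripper_force: 0.0
clock: 21.23
eef_pos: [516.1, -250.7, 203.9]
tool_rot: [3.14, 0.002, 1.734]
force: [-0.5, 0.2, -1.3]
width: 72.0
gripper_force: 0.0
expected lid [[281.0, 156.0], [359.0, 156.0], [354.0, 284.0], [286.0, 284.0]]
seen [[353, 156], [353, 281], [291, 283], [285, 160]]
seen in tray mm [[25.4, 55.0, 78.0], [28.6, -52.1, 78.0], [-25.6, -54.0, 78.0], [-27.2, 52.0, 78.0]]
0 [[320.0, 144.0]]
0.12 [[320.0, 138.0]]
0.3 [[320.0, 131.0]]
126 [135, 134, 130, 128, 129, 134, 133, 133, 134, 142, 138, 137, 158, 123, 95, 117, 169, 209, 228, 228, 228, 229, 229, 230, 229, 230, 230, 230, 231, 231, 231, 231, 231, 231, 231, 231, 232, 232, 232, 233, 232, 232, 233, 233, 232]
```

```bash
python3 -c "
from cell import ctrl
print(ctrl.finish_job())"
```

```text
the job is handed in; nothing more can be done
None
```

I pressed both clips shut against the bar, set the tin upright in the tray's front bay, released it and handed the job in at about 21 s; the +y end's clip showed shut in the pictures, the -y end's rests on its 13 N hard stop, and no verdict came back.

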